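Lever a vacuum pump up onto its spring shims

TASK

Take the red-handled pry bar from its rest, lay it over the steel fulcrum block with its point under the yellow lip of the vacuum pump's base, and lever the pump up until the orange spring-loaded shim fork slips in under the pump's near foot. Let the pump down onto the shims and let go of the bar. Do not touch the pump with the robot, do not shove it out of place or topple it, and leave the other things on the bench alone.

Things in the scene. Friction and masses are not known exactly. Their poses are not given: they have to be found in the camera images.
- bay: Fixed pump bay. Origin on the bench at the centre of the fulcrum block, z up, +y from the block to the pump, x away from the robot. Dark steel block 70 (x) by 40 (y), top at z = 46 mm, with a 34 mm wide groove along y between cheeks rising to z = 60: the bar rocks on the groove's floor. 16 mm high guide strips at x = +-98.
- pipe (a point): On the axis of the fixed white overhead pipe, 40 mm thick (45 over its bands), which runs level along bay y from -360 to +420 mm at bay x = +30, axis 340 mm above the bench, on a 36 mm post at each end. This point is at bay y = -170. It hangs over the bar's handle when the bar is on the block, so the tool must come in leaning, from bay -x.
- fork (a joint): Travel (m) of the orange shim fork: 0 at the start, held by the pump's near foot; a 5 N spring drives it along bay +y by itself once the foot is above its 8.5 mm high prongs; 0.030 is fully home. Prongs 22 mm wide at bay x = +-70, ends at bay y = 114 at the start; a cross piece, 8.5 mm high, joins them behind the block (bay y -50 to -34).
- lip (a point): Middle of the near lower edge of the pump base's yellow lip; at the start 34 mm above the bench, at bay x = 0, y = 70 mm. Lip 80 mm wide (x), 10 thick, 35 long, running into the base plate of like underside height; free below it for 45 mm behind the edge (then the foot). Raising this edge about 12 mm frees the fork, 20 is plenty; it takes about 40 N (+-20 %) at the lip.
- foot (a point): Middle of the underside of the pump's near foot, a black rubber bar 170 (x) by 20 (y) by 34 mm high, on the bench (z = 0) at bay y = 125 mm at the start. The grey and white pump, 180 by 240 by 205 mm, about 9 kg, stands loose on this foot and a like one 200 mm farther along bay y, about which it tips.
- bar_grip (a point): Pry bar, round, 335 mm long, 0.28 kg. Point on its axis where to grip the red handle; +x runs to the bar's point. Handle 26 mm thick, x = -75 to +70; steel shank 14 mm, +70 to +200, tapering to 9 mm at +260. Balance near x = +20. At the start level, axis 60 mm up, point to the robot's left, in open saddles 14 mm long at x = -55 and +130 with sides up to 63 mm: lift out.
- bar_tip (a point): The blunt point of the pry bar, on its axis, 260 mm from the grip point. Axes as the bar's.

How it is judged (in metres and radians):
On the way, in this order (a step that is already met when the one before it is completed fails the run):
1. the bar lies through the groove over the fulcrum block with its point under the lip (y of bar_tip in the frame of bay above 0.075 m and z of bar_tip in the frame of bay below 0.034 m and x of bar_tip in the frame of bay between -0.04 and 0.04 m and y of bar_grip in the frame of bay below -0.1 m), for 0.1 s.
2. the bar, bearing on the fulcrum block, carries the lip of the pump at least 8 mm up (contact force between bar and pump above 8 N and contact force between bar and bay above 8 N and height (world z) of lip above 0.042 m), for 0.1 s.
At the end, for the whole second after the job is handed in: The shim fork is at least 22 mm in (of 30), the pump's near foot sits on it (6 to 11.5 mm above the bench), and pump and bar are at rest, let go (value of joint fork above 0.022 m and height (world z) of foot between 0.006 and 0.0115 m and linear speed of pump below 0.02 m/s and linear speed of bar below 0.05 m/s); the robot touches nothing.
It fails at once if the robot touches the pump (contact force between any of the fingers, the arm and pump above 3 N).
It fails at once if the pump's near foot is moved more than 35 mm, its lip more than 45 mm, or the pump is tipped more than 12 degrees (angle between foot's own z axis and vertical above 0.21 rad or distance of foot from where it was at the start of the episode above 0.035 m or distance of lip from where it was at the start of the episode above 0.045 m).
It fails at once if a bystander is moved more than 30 mm (distance of any of reagent, beaker, can, jar, wrench, gloves from where it was at the start of the episode above 0.03 m).
It also fails if it takes over 48 s, if anything falls off the work surface, if the arm or the gripper's body presses on something with over 40 N, if the wrist force passes 120 N, or if a joint passes its speed limit or range.

ROBOT

A 7-joint arm with a two-finger parallel gripper is mounted at the origin on the work surface. World frame = base frame: x ahead of the robot, y to its left, z up, the work surface at z = 0. Lengths are in m, angles in degrees, forces in N, time in s.
With the tool pointing down it reaches from about 0.4 to 0.85 m from the base axis. Payload 10.4 kg.
Tool frame: the origin (TCP) lies at the very end of the fingers, on their centre line; the grasp point (between the pads) lies 19 mm behind it; z points along the fingers, y is the line along which they close (so a half turn about z gives the same grasp; the last joint's range is limited). The gripper opens to 87 mm and grips with 3 to 60 N. Pads are 19 mm wide; open, the fingers measure 117 mm over their backs; the gripper's body (75 mm by 190 mm) begins 51 mm behind the grasp point.
Start: joints at [-68.388, 19.034, -3.707, 83.658, 1.238, 77.344, -5.071], TCP at [0.243, 0.576, 0.223] pointing down, gripper open.
Joint ranges: [-148.97, 148.97], [-28.65, 121.19], [-84.17, 76.75], [9.2, 138.47], [-72.65, 252.65], [3.7, 117.97], [-149.18, 149.18]. Speed limits (degrees/s): [127.2, 127.2, 159.86, 159.86, 180, 180, 180].

INTERFACE

Orientations are given as a 3x3 rotation matrix whose columns are the frame's x, y, z axes.
In Python, from rig import env, vision, workorder gives the robot as it stands. The module is installed in compiled form; this text tells all that it offers.
- The arm moves only by the tool carry_out, never from a script. Its argument "increments" is a list of rows, each an object with "hand": the opening, from 0 (shut) to 1 (fully open); "travel": the shift along the world's x, y, z in units of 0.5 m (1.0 is 0.5 m), a list of three; "twist": the turn about the world's z in units of 30 degrees (1.0 is 30 degrees). In form: [{"hand": hand, "travel": [dx, dy, dz], "twist": twist}, ...]. A call has 1 to 5 rows; each row is the pose to reach, as a shift and turn from the pose commanded when the call began; what a row does not reach only later rows make up. A row lasts 1/8 s, in which the tool goes at most 62.5 mm and 10.7 degrees, less where a joint would pass 70% of its speed; a pose out of reach is approached as far as the arm can. A call with a number of a shift or a turn outside -1 to 1 is refused whole. A call with a gripper value outside its range is refused whole. The fingers move at their own pace and stop on an object; the grip force is fixed at half the most. Time passes only in rows, so rows that repeat a pose let the fingers close. It gives the time, the measured TCP pose, the force, the opening and the grip force at its end, in the units of the state.
- env.sense(): the state, without advancing time (a new reading comes with each control period).
- vision.grab_frame(name): name is "scene" or "side" or "wrist"; returns (picture, depth): 420x560x3 uint8, red, green, blue; 420x560 float32, m along the optical axis (not along the pixel's ray), 0 where there is no reading.
- vision.camera_info(name): a dict with "fovy" (degrees; the focal length in pixels is half the picture's height over the tangent of half this angle, whatever the lens; pixels are square), "cx", "cy" (the principal point, pixels), "extrinsics" (4x4, takes a point from camera to world coordinates). Camera axes: x right, y up, looking along -z (the intrinsics and any distortion apply to the point x, -y, -z); pixel columns grow to the right and rows downward; lengths in m; the calibration is good to about 2 mm. A picture is of the moment at which its call begins: read the wrist's pose just before it. camera_info takes no time and is no camera call; for the wrist camera it gives the pose at the moment of the call.
- workorder.finish_job(): hands the job in; it is judged then, once.
Trained networks look in the newest picture that a camera, given by its name, has taken for a name from the list of things; names that differ only in an ending like _2 or _b are one class to them, and where a whole thing is asked for, a point or a joint stands for the part that bears it (a point fixed in the world has none). Each returns a list of dicts, best first, with "score" (0 to 1); they miss things now and then, are a little off and sometimes report something else, mostly with a low value. They report only what shows in the picture. A call takes as long as a camera call.
- vision.outline_of(target, camera): "pixels" (420x560 bool, what is visible of it) and "position" ([row, column] in pixels, amid what is visible of it).
The state is a dict: "t": time; "q": joint angles; "joint_velocities": joint speeds; "tau": joint torques, N m; "ee_pos": TCP position; "orientation": TCP orientation; "force": force on the tool from outside, world axes, zero at the start; "torque": the same for the moment, N m; "opening": opening from 0.0 (shut) to 1.0 (fully open); "finger_force": force on a finger pad.
Only numpy, scipy, OpenCV 4.12 (cv2) and the standard library are available. Lean on these libraries where they do the work, as an engineer would, in place of code of your own. Each camera call takes 0.05 s, during which the arm holds its last target. There are 200 camera calls.

## Working session

There is one attempt and no reset: what is moved stays moved. The work goes in short steps, Python scripts to look and compute and a tool call to move; the robot and the scene stay as the last step left them, time stands still between calls to the robot, and variables do not carry over. Pictures are saved under pics/ and viewed, at most 10 in all, crops included, and the job is handed in when it is done.

Besides the shell and the picture viewer there is one more tool, called after "Request:" as name(argument=value, ...) on one line, values as JSON. carry_out: Moves the arm, as the interface text tells. Its arguments: {"type":"object","properties":{"increments":{"type":"array","items":{"type":"object","properties":{"hand":{"type":"number"},"travel":{"type":"array","items":{"type":"number","minimum":-1,"maximum":1}},"twist":{"type":"number","minimum":-1,"maximum":1}}}}},"required":["increments"]}

```bash
mkdir -p pics; ls
python3 - <<'E'
from rig import env, vision
import cv2, numpy as np
for n in ["scene","side"]:
    p,d=vision.grab_frame(n); cv2.imwrite(f"pics/{n}0.png",p[:,:,::-1]); np.savez(f"{n}0.npz",p=p,d=d)
    i=vision.camera_info(n); print(n,i)
s=env.sense(); print(s["t"],s["ee_pos"],s["orientation"],s["opening"])
E
```

```text
pics
scene {'fovy': 45.806602209482485, 'cx': 272.3194297729232, 'cy': 216.63044622873932, 'extrinsics': array([[-3.03237352e-01,  8.98288858e-01, -3.18000372e-01,
         2.72650979e-01],
       [-9.52915041e-01, -2.85789789e-01,  1.01376139e-01,
         2.89329587e-02],
       [ 1.83796978e-04,  3.33768369e-01,  9.42655102e-01,
         1.00526667e+00],
       [ 0.00000000e+00,  0.00000000e+00,  0.00000000e+00,
         1.00000000e+00]])}
side {'fovy': 49.885038546525635, 'cx': 278.47323898257906, 'cy': 207.44640825030237, 'extrinsics': array([[ 0.73208736,  0.51020247, -0.45137738,  0.125312  ],
       [-0.681082  ,  0.56108605, -0.4704357 , -0.50729061],
       [ 0.0132441 ,  0.65182504,  0.75825373,  0.89882968],
       [ 0.        ,  0.        ,  0.        ,  1.        ]])}
0.1 [0.24312497 0.57540437 0.22183126] [[-9.21149555e-01  3.89208536e-01 -4.62084579e-04]
 [ 3.89208809e-01  9.21148812e-01 -1.16984266e-03]
 [-2.96640877e-05 -1.25744743e-03 -9.99999209e-01]] 0.9978573561447065
```

View pics/scene0.png

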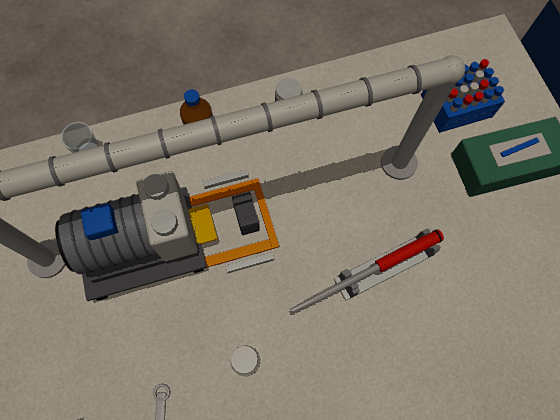

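View pics/side0.png

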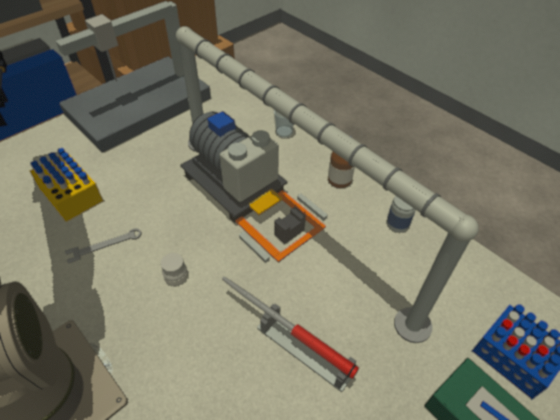

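The scene view shows the bay block at about (245,212), the yellow lip at (203,225), and the bar running from its tip (292,311) to the handle end (440,236). The pipe runs over the far side of the bay. The side view agrees. The tool can't lean with these moves, so I'll yaw the bar in the groove and set its pitch by pivoting it in the grip.

```bash
cat > h.py <<'E'
import numpy as np, cv2
from rig import env, vision
def cloud(n, d=None, info=None):
    i=info or vision.camera_info(n)
    if d is None: d=vision.grab_frame(n)[1]
    f=210/np.tan(np.radians(i["fovy"]/2)); v,u=np.mgrid[:420,:560]
    P=np.stack([(u-i["cx"])/f*d,-(v-i["cy"])/f*d,-d],-1)
    E=i["extrinsics"]; return P@E[:3,:3].T+E[:3,3]
E
python3 - <<'E'
from h import *
np.set_printoptions(precision=4,suppress=True)
for n in ["scene","side"]:
    p,d=vision.grab_frame(n); W=cloud(n,d); ok=d>0
    hsv=cv2.cvtColor(p,cv2.COLOR_RGB2HSV).astype(int)
    print(n,"table z",np.median(W[330:400,200:400,2][ok[330:400,200:400]]))
    for t in ["bay","fork","lip","bar_grip"]:
        for o in vision.outline_of(t,n)[:2]:
            m=o["pixels"]&ok; print(t,round(o["score"],2),o["position"],m.sum(),W[m].mean(0),W[m].min(0),W[m].max(0))
            np.save(f"{n}_{t}.npy",m) if o["score"]>.5 else 0
            if t=="bar_grip" and o["score"]>.4:
                Q=W[m]; a=np.linalg.svd(Q-Q.mean(0),full_matrices=False)[2][0]; s=(Q-Q.mean(0))@a; print("axis",a,"ends",Q.mean(0)+a*s.min(),Q.mean(0)+a*s.max(),np.ptp(s))
    # fork orange
    m=(hsv[...,0]>6)&(hsv[...,0]<17)&(hsv[...,1]>200)&(hsv[...,2]>120)&ok&(W[...,2]<.03)&(W[...,2]>0)
    m&=(np.abs(W[...,0]-.45)<.3)
    Q=W[m]; r=cv2.minAreaRect((Q[:,:2]*1000).astype(np.float32)); print("orange",len(Q),r, cv2.boxPoints(r).tolist())
    m=(hsv[...,0]>20)&(hsv[...,0]<32)&(hsv[...,1]>180)&ok&(W[...,2]>.03)&(W[...,2]<.06)&(np.abs(W[...,0]-.45)<.3)&(W[...,1]<.35)
    Q=W[m]; r=cv2.minAreaRect((Q[:,:2]*1000).astype(np.float32)); print("yellow",len(Q),np.median(Q,0),cv2.boxPoints(r).tolist())
    np.savez(f"{n}0.npz",p=p,d=d,W=W)
E
```

```text
scene table z 0.0006771008907068277
bay 0.82 [135.3, 236.8] 19850 [ 0.642  -0.0269  0.2499] [ 0.5185 -0.5037 -0.004 ] [0.8958 0.4612 0.3658]
fork 0.68 [219.8, 261.6] 1917 [ 0.6205 -0.0108  0.0092] [ 0.5424 -0.0764 -0.0023] [0.7125 0.0826 0.0382]
lip 0.64 [263.5, 385.4] 1672 [ 0.4313 -0.2381  0.0655] [ 0.398  -0.3893 -0.0034] [ 0.4782 -0.0503  0.0776]
lip 0.62 [238.9, 134.6] 13000 [0.6011 0.1848 0.1355] [ 0.5367  0.0445 -0.0014] [0.7838 0.3718 0.2106]
bar_grip 0.97 [261.2, 388.3] 1547 [ 0.4315 -0.239   0.0683] [ 0.398  -0.3789  0.0019] [ 0.4656 -0.0503  0.0776]
axis [-0.158   0.9871 -0.0249] ends [ 0.4539 -0.379   0.0718] [ 0.4013 -0.0501  0.0636] 0.3332040335288047
orange 359 ((625.4052734375, 3.7818374633789062), (153.34889221191406, 161.75241088867188), 88.77351379394531) [[542.9064331054688, -71.14391326904297], [704.6217651367188, -74.60616302490234], [707.9041137695312, 78.70758819580078], [546.1887817382812, 82.16983795166016]]
yellow 704 [0.6242 0.0663 0.0452] [[586.37353515625, 45.31695556640625], [665.9315185546875, 45.23918151855469], [665.9727783203125, 87.41629028320312],
[... 374 characters left out ...]
51   0.2082]
bar_grip 0.79 [337.7, 309.2] 1627 [ 0.4309 -0.2565  0.0651] [ 0.3962 -0.384  -0.0046] [ 0.4882 -0.0226  0.0765]
axis [ 0.1468 -0.9885  0.036 ] ends [ 0.3965 -0.025   0.0567] [ 0.4497 -0.3832  0.0697] 0.3623726193384369
orange 637 ((622.9161376953125, 1.1445541381835938), (154.9856719970703, 158.8798370361328), 88.7752685546875) [[541.8380737304688, -74.63262939453125], [700.6815795898438, -78.02851867675781], [703.9942016601562, 76.92173767089844], [545.1506958007812, 80.317626953125]]
yellow 380 [0.6224 0.0612 0.0433] [[584.5095825195312, 38.835872650146484], [662.2825317382812, 37.781856536865234], [662.8792114257812, 81.81044006347656], [585.1062622070312, 82.86445617675781]]
```

Run:
```python
from h import *
np.set_printoptions(precision=4,suppress=True)
for n in ["scene","side"]:
    z=np.load(n+"0.npz"); W=z["W"];d=z["d"];hsv=cv2.cvtColor(z["p"],cv2.COLOR_RGB2HSV).astype(int)
    X,Y,Z=[W[...,k] for k in range(3)]
    m=(d>0)&(abs(X-.623)<.055)&(abs(Y+.025)<.05)&(Z>.04)&(Z<.07)
    Q=W[m];r=cv2.minAreaRect((Q[:,:2]*1000).astype(np.float32));print(n,"block",m.sum(),r,np.percentile(Z[m],[5,25,50,75,95]))
    for a,b in [(.043,.051),(.056,.066)]:
        k=m&(Z>a)&(Z<b); print(a,k.sum(),W[k].mean(0),W[k].min(0),W[k].max(0))
    m=(d>0)&(Z>.345)&(Z<.37)&(abs(Y)<.35); Q=W[m]; c=np.polyfit(Q[:,1],Q[:,0],1); print("pipe x at y0, slope",c, Z[m].max())
    red=((hsv[...,0]<6)|(hsv[...,0]>174))&(hsv[...,1]>150)&(d>0)&(abs(X-.44)<.08)&(Y<-.15)&(Y>-.42)
    Q=W[red]; Q=Q[Q[:,2]>.055]; a=np.linalg.svd(Q-Q.mean(0),full_matrices=False)[2][0]; a*=np.sign(a[1]); s=(Q-Q.mean(0))@a
    print("handle",len(Q),a,Q.mean(0)+a*s.min(),Q.mean(0)+a*s.max(),np.ptp(s),Q[:,2].max())
    m=np.load(n+"_bar_grip.npy"); Q=W[m&(Z>.05)]; i=np.argmax(Q[:,1]); print("tip",Q[i])
s=env.sense();print(s["t"],s["q"])
```

```text
scene block 693 ((624.379638671875, -25.203956604003906), (40.02651596069336, 71.30498504638672), 89.02328491210938) [0.0446 0.0472 0.0558 0.0608 0.0633]
0.043 300 [ 0.625  -0.0248  0.047 ] [ 0.5892 -0.0454  0.0432] [ 0.6485 -0.0048  0.051 ]
0.056 339 [ 0.6234 -0.0251  0.0609] [ 0.5887 -0.0455  0.0561] [ 0.6597 -0.0048  0.0652]
pipe x at y0, slope [0.0207 0.6487] 0.36581084179167456
handle 870 [-0.159   0.9873 -0.0021] [ 0.4532 -0.3791  0.0709] [ 0.4302 -0.2363  0.0706] 0.1446707673317017 0.07758731468119573
tip [ 0.3992 -0.0503  0.0654]
side block 488 ((622.13134765625, -28.702360153198242), (72.18165588378906, 43.09024429321289), 0.4371167719364166) [0.0424 0.0456 0.0517 0.0588 0.0612]
0.043 205 [ 0.6218 -0.0313  0.0461] [ 0.5867 -0.0501  0.043 ] [ 0.6559 -0.0083  0.0508]
0.056 199 [ 0.6217 -0.0289  0.0594] [ 0.5875 -0.0491  0.056 ] [ 0.6583 -0.0086  0.0636]
pipe x at y0, slope [0.0226 0.6461] 0.36497519456745897
handle 870 [-0.1586  0.9873  0.0025] [ 0.4493 -0.3827  0.0694] [ 0.4268 -0.2424  0.0698] 0.14215219502505033 0.07654437656021207
tip [ 0.3996 -0.0538  0.0646]
0.6 [-68.3868  19.0326  -3.7072  83.6572   1.2358  77.3435  -5.0696]
```

Request:
carry_out(increments=[{"hand":1,"travel":[0.06,-0.11,0.03],"twist":-0.15},{"hand":1,"travel":[0.12,-0.22,0.06],"twist":-0.3},{"hand":1,"travel":[0.18,-0.33,0.09],"twist":-0.45},{"hand":1,"travel":[0.24,-0.44,0.12],"twist":-0.6},{"hand":1,"travel":[0.3,-0.55,0.15],"twist":-0.75}])

```text
t: 1.23
ee_pos: [0.3895, 0.3071, 0.2961]
orientation: [[-0.7, 0.714, 0.001], [0.714, 0.7, 0.001], [0.0, 0.001, -1.0]]
force: [0.9, 0.9, -0.2]
opening: 1.001
finger_force: 0.0
```

Request:
carry_out(increments=[{"hand":1,"travel":[0.01,-0.12,0],"twist":-0.15},{"hand":1,"travel":[0.01,-0.24,0],"twist":-0.3},{"hand":1,"travel":[0.02,-0.36,0],"twist":-0.45},{"hand":1,"travel":[0.02,-0.48,0],"twist":-0.6},{"hand":1,"travel":[0.02,-0.6,0],"twist":-0.75}])

```text
t: 1.85
ee_pos: [0.3985, 0.0069, 0.2956]
orientation: [[-0.374, 0.928, 0.001], [0.928, 0.374, 0.001], [0.0, 0.001, -1.0]]
force: [1.5, 0.4, 0.7]
opening: 0.996
finger_force: 0.0
```

Request:
carry_out(increments=[{"hand":1,"travel":[0.01,-0.12,0],"twist":-0.1},{"hand":1,"travel":[0.02,-0.24,0],"twist":-0.2},{"hand":1,"travel":[0.04,-0.36,0],"twist":-0.3},{"hand":1,"travel":[0.06,-0.48,0],"twist":-0.43},{"hand":1,"travel":[0.06,-0.6,-0.05],"twist":-0.43}])

```text
t: 2.48
ee_pos: [0.43, -0.2909, 0.2726]
orientation: [[-0.16, 0.987, 0.004], [0.987, 0.16, -0.001], [-0.002, 0.004, -1.0]]
force: [2.1, 0.9, -1.1]
opening: 1.001
finger_force: 0.0
```

Run:
```python
from h import *
np.set_printoptions(precision=4,suppress=True)
s=env.sense();print(s["t"],s["ee_pos"],s["orientation"],s["q"])
i=vision.camera_info("wrist");p,d=vision.grab_frame("wrist");W=cloud("wrist",d,i);cv2.imwrite("pics/w1.png",p[:,:,::-1])
print(i["extrinsics"],i["fovy"])
hsv=cv2.cvtColor(p,cv2.COLOR_RGB2HSV).astype(int)
red=((hsv[...,0]<6)|(hsv[...,0]>174))&(hsv[...,1]>150)&(d>0)&(W[...,2]>.055)&(W[...,2]<.1)
Q=W[red]; print(len(Q))
if len(Q)>50:
    a=np.linalg.svd(Q-Q.mean(0),full_matrices=False)[2][0]; a*=np.sign(a[1]); t=(Q-Q.mean(0))@a
    print("handle",a,Q.mean(0)+a*t.min(),Q.mean(0)+a*t.max(),np.ptp(t))
p,d=vision.grab_frame("scene");cv2.imwrite("pics/s1.png",p[:,:,::-1]);W=cloud("scene",d);np.savez("s1.npz",p=p,d=d,W=W)
old=np.load("scene0.npz")["d"]
m=(d>0)&(old-d>.02)
R=s["orientation"];L=(W[m]-s["ee_pos"])@R
for z0 in np.arange(0,-.5,-.03):
    k=(L[:,2]<z0)&(L[:,2]>=z0-.03)
    if k.sum(): print(round(z0,2),k.sum(),np.percentile(L[k,0],[1,99]),np.percentile(L[k,1],[1,99]))
```

```text
2.475 [ 0.43   -0.2909  0.2726] [[-0.1601  0.9871  0.0043]
 [ 0.9871  0.1601 -0.0013]
 [-0.002   0.004  -1.    ]] [-22.514    3.6602  54.7798  97.6061  -3.1024  80.0485  41.9471]
[[ 0.9871 -0.1531 -0.0463  0.4184]
 [ 0.16    0.9505  0.2664 -0.2198]
 [ 0.0032 -0.2704  0.9628  0.4347]
 [ 0.      0.      0.      1.    ]] 64.59029898899803
2538
handle [-0.1574  0.9875 -0.0017] [ 0.4522 -0.381   0.0708] [ 0.4298 -0.2402  0.0705] 0.14258078746619413
0.0 99 [-0.014   0.0067] [-0.0544  0.051 ]
-0.03 44 [-0.013   0.0066] [-0.0465  0.0512]
-0.06 1111 [-0.027   0.0336] [-0.087   0.0823]
-0.09 3301 [-0.039   0.0329] [-0.0941  0.0918]
-0.12 298 [-0.0085  0.0223] [-0.0518  0.0146]
-0.15 1067 [-0.0022  0.0333] [-0.0514  0.0225]
-0.18 439 [0.016  0.0384] [-0.0381  0.0351]
-0.21 948 [0.0111 0.038 ] [-0.0338  0.0375]
-0.24 664 [0.0033 0.0367] [-0.0244  0.0513]
-0.27 82 [0.0182 0.0358] [0.0098 0.0329]
-0.3 623 [0.0078 0.0822] [-0.0238  0.0573]
-0.33 1586 [-0.0004  0.1109] [-0.0583  0.0654]
-0.36 4876 [0.0044 0.2116] [-0.1659  0.0585]
-0.39 13559 [0.014  0.2217] [-0.1764  0.0396]
-0.42 4201 [0.1426 0.2175] [-0.1839 -0.1174]
```

Request:
carry_out(increments=[{"hand":1,"travel":[0.025,-0.058,-0.1],"twist":0},{"hand":1,"travel":[0.025,-0.058,-0.2],"twist":0},{"hand":1,"travel":[0.025,-0.058,-0.28],"twist":0},{"hand":1,"travel":[0.025,-0.058,-0.32],"twist":0},{"hand":1,"travel":[0.025,-0.058,-0.32],"twist":0}])

```text
t: 3.2
ee_pos: [0.4411, -0.3173, 0.111]
orientation: [[-0.16, 0.987, -0.001], [0.987, 0.16, 0.001], [0.001, -0.001, -1.0]]
force: [1.2, 0.0, 0.8]
opening: 1.0
finger_force: 0.0
```

Request:
carry_out(increments=[{"hand":1,"travel":[0.003,-0.006,-0.08],"twist":0},{"hand":1,"travel":[0.003,-0.006,-0.14],"twist":0},{"hand":1,"travel":[0.003,-0.006,-0.14],"twist":0},{"hand":0,"travel":[0.003,-0.006,-0.14],"twist":0},{"hand":0,"travel":[0.003,-0.006,-0.14],"twist":0}])

```text
t: 3.82
ee_pos: [0.4439, -0.3212, 0.0431]
orientation: [[-0.16, 0.987, 0.003], [0.987, 0.16, -0.001], [-0.001, 0.003, -1.0]]
force: [-0.0, -0.2, 0.3]
opening: 0.853
finger_force: 0.0
```

Request:
carry_out(increments=[{"hand":0,"travel":[0,0,0],"twist":0},{"hand":0,"travel":[0,0,0],"twist":0},{"hand":0,"travel":[0,0,0.02],"twist":0},{"hand":0,"travel":[0,0,0.08],"twist":0},{"hand":0,"travel":[0,0,0.16],"twist":0}])

```text
t: 4.45
ee_pos: [0.4422, -0.3207, 0.1223]
orientation: [[-0.159, 0.987, -0.001], [0.987, 0.159, 0.0], [0.0, -0.001, -1.0]]
force: [0.3, 0.3, 0.1]
opening: 0.288
finger_force: 0.0
```

```bash
cat >> h.py <<'E'
def bar(n="scene"):
    p,d=vision.grab_frame(n);W=cloud(n,d)
    hsv=cv2.cvtColor(p,cv2.COLOR_RGB2HSV).astype(int)
    red=((hsv[...,0]<6)|(hsv[...,0]>174))&(hsv[...,1]>150)&(d>0)&(W[...,1]>-.45)&(W[...,0]<.75)
    Q=W[red]; print("red",len(Q))
    a=np.linalg.svd(Q-Q.mean(0),full_matrices=False)[2][0]; a*=np.sign(a[1]); t=(Q-Q.mean(0))@a
    print("handle",a,Q.mean(0)+a*t.min(),Q.mean(0)+a*t.max(),np.ptp(t))
    o=vision.outline_of("bar_grip",n)
    if o:
        m=o[0]["pixels"]&(d>0);Q=W[m];a=np.linalg.svd(Q-np.median(Q,0),full_matrices=False)[2][0]; a*=np.sign(a[1]);t=(Q-Q.mean(0))@a
        print("bar",o[0]["score"],len(Q),a,Q.mean(0)+a*t.min(),Q.mean(0)+a*t.max(),np.ptp(t))
    return p,d,W
E
python3 - <<'E'
from h import *
np.set_printoptions(precision=4,suppress=True)
p,d,W=bar(); cv2.imwrite("pics/s2.png",p[:,:,::-1]); s=env.sense();print(s["t"],s["opening"],s["finger_force"],s["q"],s["force"])
E
```

```text
red 689
handle [-0.0177  0.9996 -0.0234] [ 0.4421 -0.4093  0.0759] [0.4295 0.3059 0.0592] 0.7154510979647907
bar 0.97 1290 [-0.1541  0.9877 -0.0261] [ 0.4502 -0.3597  0.072 ] [ 0.4019 -0.0501  0.0638] 0.3135137720937034
4.55 0.19669921192453446 0.0 [-14.0001  19.3465  54.0162 104.8091 -17.4207  64.2572  55.2403] [ 0.343  -0.4353  0.0428]
```

View pics/s2.png

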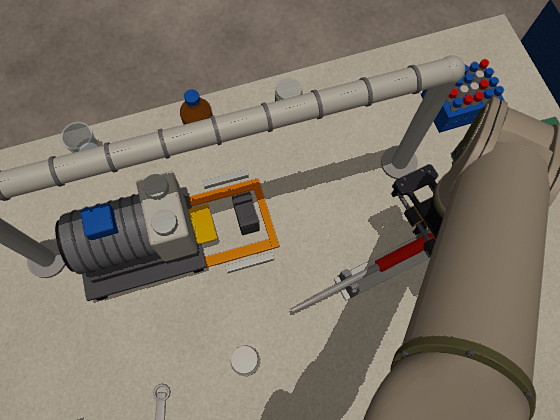

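The bar is still in its saddles, with the handle around (405,255). The fingers close slowly and I lifted too soon, so I'll reopen, go down again and wait longer.

Request:
carry_out(increments=[{"hand":0.8,"travel":[0,0,0],"twist":0},{"hand":0.8,"travel":[0,0,0],"twist":0},{"hand":0.8,"travel":[0,0,0],"twist":0},{"hand":0.8,"travel":[0,0,0],"twist":0},{"hand":0.8,"travel":[0,0,0],"twist":0}])

```text
t: 5.18
ee_pos: [0.4427, -0.3207, 0.1211]
orientation: [[-0.16, 0.987, -0.0], [0.987, 0.16, 0.0], [0.0, -0.0, -1.0]]
force: [0.7, 0.3, -0.6]
opening: 0.685
finger_force: 0.0
```

Request:
carry_out(increments=[{"hand":0.8,"travel":[0.002,0,-0.06],"twist":0},{"hand":0.8,"travel":[0.002,0,-0.12],"twist":0},{"hand":0.8,"travel":[0.002,0,-0.165],"twist":0},{"hand":0,"travel":[0.002,0,-0.165],"twist":0},{"hand":0,"travel":[0.002,0,-0.165],"twist":0}])

```text
t: 5.8
ee_pos: [0.4441, -0.3212, 0.0397]
orientation: [[-0.16, 0.987, 0.001], [0.987, 0.16, -0.001], [-0.001, 0.001, -1.0]]
force: [0.1, -0.1, 0.6]
opening: 0.651
finger_force: 0.0
```

Request:
carry_out(increments=[{"hand":0,"travel":[0,0,0],"twist":0},{"hand":0,"travel":[0,0,0],"twist":0},{"hand":0,"travel":[0,0,0],"twist":0},{"hand":0,"travel":[0,0,0],"twist":0},{"hand":0,"travel":[0,0,0],"twist":0}])

```text
t: 6.42
ee_pos: [0.4439, -0.3208, 0.039]
orientation: [[-0.16, 0.987, 0.0], [0.987, 0.16, 0.0], [0.0, 0.0, -1.0]]
force: [-0.8, -0.1, 2.2]
opening: 0.287
finger_force: 30.0
```

Gripped. Next I lift, yaw, and bring the bar under the pipe, so the pipe can press the shank down and pitch the tip.

Request:
carry_out(increments=[{"hand":0,"travel":[0,0,0.08],"twist":0},{"hand":0,"travel":[0,0,0.18],"twist":-0.1},{"hand":0,"travel":[0.03,0.01,0.28],"twist":-0.4},{"hand":0,"travel":[0.06,0.02,0.38],"twist":-0.7},{"hand":0,"travel":[0.08,0.03,0.42],"twist":-1.0}])

```text
t: 7.05
ee_pos: [0.4849, -0.3058, 0.2513]
orientation: [[0.36, 0.933, 0.003], [0.933, -0.36, -0.001], [0.0, 0.003, -1.0]]
force: [-0.0, -0.8, -4.1]
opening: 0.281
finger_force: 30.0
```

Request:
carry_out(increments=[{"hand":0,"travel":[0.02,0,0.01],"twist":-0.3},{"hand":0,"travel":[0.05,0.01,0.02],"twist":-0.63},{"hand":0,"travel":[0.05,0.01,0.02],"twist":-0.63}])

```text
t: 7.42
ee_pos: [0.5095, -0.2999, 0.2582]
orientation: [[0.637, 0.771, -0.001], [0.771, -0.637, -0.001], [-0.001, -0.001, -1.0]]
force: [-0.0, -0.4, -2.9]
opening: 0.289
finger_force: 30.0
```

Run:
```python
from h import *
np.set_printoptions(precision=4,suppress=True)
s=env.sense();print(s["t"],s["ee_pos"],s["orientation"][:,0],s["opening"],s["finger_force"],s["q"],s["force"])
for n in ["side"]:
    p,d,W=bar(n); cv2.imwrite(f"pics/{n}3.png",p[:,:,::-1])
```

```text
7.425 [ 0.5095 -0.2999  0.2582] [ 0.6367  0.7711 -0.0012] 0.2887424532885716 29.99942097812891 [-23.444   23.3793  65.6376  88.497  -21.3374  82.0022   3.8725] [-0.0187 -0.3795 -2.9135]
red 495
handle [0.6734 0.7382 0.0396] [ 0.4683 -0.3478  0.2881] [ 0.5233 -0.2874  0.2913] 0.08172464004283556
bar 0.69 746 [ 0.6391  0.7673 -0.0532] [ 0.4702 -0.3481  0.2892] [ 0.6808 -0.0952  0.2717] 0.3296558266643104
```

View pics/side3.png

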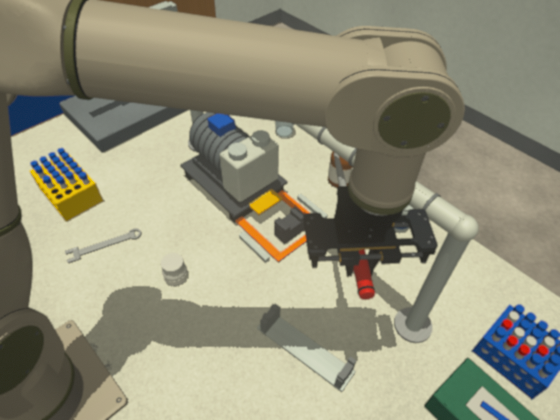

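The side view shows the bar held level in the gripper, handle end at (365,288), shank crossing under the pipe. Now I raise it against the pipe.

Request:
carry_out(increments=[{"hand":0,"travel":[0,0,0.06],"twist":0},{"hand":0,"travel":[0,0,0.1],"twist":0},{"hand":0,"travel":[0,0,0.13],"twist":0}])

```text
t: 7.9
ee_pos: [0.508, -0.3012, 0.3244]
orientation: [[0.638, 0.77, 0.0], [0.77, -0.638, 0.0], [0.0, -0.0, -1.0]]
force: [-0.4, 0.1, -4.1]
opening: 0.284
finger_force: 30.0
```

Request:
carry_out(increments=[{"hand":0,"travel":[0,0,0.03],"twist":0},{"hand":0,"travel":[0,0,0.06],"twist":0},{"hand":0,"travel":[0,0,0.09],"twist":0},{"hand":0,"travel":[0,0,0.12],"twist":0},{"hand":0,"travel":[0,0,0.145],"twist":0}])

```text
t: 8.52
ee_pos: [0.5088, -0.3008, 0.3973]
orientation: [[0.639, 0.769, 0.0], [0.769, -0.639, -0.0], [-0.0, 0.0, -1.0]]
force: [-0.4, 0.2, -3.3]
opening: 0.284
finger_force: 30.0
```

Run:
```python
from h import *
np.set_printoptions(precision=4,suppress=True)
s=env.sense();print(s["t"],s["ee_pos"],s["orientation"][:,0],s["opening"],s["finger_force"],s["q"],s["force"])
for n in ["side"]:
    p,d,W=bar(n); cv2.imwrite(f"pics/{n}4.png",p[:,:,::-1])
```

```text
8.525 [ 0.5088 -0.3008  0.3973] [ 0.6389  0.7693 -0.0001] 0.28447292444989103 30.019995532929897 [-20.9958  21.7248  67.2293  72.9673 -20.1456  97.7478   2.1438] [-0.3655  0.2451 -3.3233]
red 481
handle [ 0.5513  0.792  -0.2623] [ 0.4732 -0.3448  0.45  ] [ 0.5112 -0.2902  0.432 ] 0.06888296827200475
bar 0.9 658 [ 0.5989  0.2584 -0.758 ] [ 0.4673 -0.3368  0.4645] [ 0.8267 -0.1818  0.0096] 0.6001026581949324
```

Request:
carry_out(increments=[{"hand":0,"travel":[-0.01,-0.01,-0.04],"twist":0.1},{"hand":0,"travel":[-0.04,-0.02,-0.1],"twist":0.3},{"hand":0,"travel":[-0.06,-0.02,-0.16],"twist":0.5},{"hand":0,"travel":[-0.08,-0.02,-0.2],"twist":0.617},{"hand":0,"travel":[-0.08,-0.02,-0.2],"twist":0.617}])

```text
t: 9.25
ee_pos: [0.4678, -0.3103, 0.2953]
orientation: [[0.362, 0.932, -0.001], [0.932, -0.362, 0.002], [0.001, -0.002, -1.0]]
force: [0.4, 0.2, -2.0]
opening: 0.284
finger_force: 30.0
```

Run:
```python
from h import *
np.set_printoptions(precision=4,suppress=True)
s=env.sense();print(s["t"],s["ee_pos"],s["orientation"][:,0],s["opening"],s["finger_force"],s["q"],s["force"])
g=s["ee_pos"]+[0,0,.019]
for n in ["side","wrist","scene"]:
    i=vision.camera_info(n);p,d=vision.grab_frame(n);W=cloud(n,d,i);cv2.imwrite(f"pics/{n}5.png",p[:,:,::-1])
    D=W-g; h=s["orientation"][:2,0]; a=D[...,:2]@h; l=D[...,:2]@np.array([-h[1],h[0]])
    m=(d>0)&(abs(l)<.03)&(a>-.1)&(a<.29)&(D[...,2]<-a*.25+.03)&(D[...,2]>-a*.8-.03)&(W[...,2]>.05)
    print(n,m.sum())
    for x in np.arange(-.08,.28,.02):
        k=m&(a>=x)&(a<x+.02)
        if k.sum()>2: print(round(x+.01,2),k.sum(),np.round([np.median(l[k])*1e3,np.median(D[...,2][k])*1e3],1))
    if m.sum(): j=np.argmax(np.where(m,a,-9)); print("far",W.reshape(-1,3)[j],a.flat[j])
```

```text
9.25 [ 0.4678 -0.3103  0.2953] [0.3625 0.932  0.0013] 0.2835259854103782 30.006685853004456 [-24.2926  15.3594  65.0408  89.3322 -13.9996  84.3561  20.1248] [ 0.3943  0.1823 -1.9515]
side 894
-0.05 292 [ 1.8 31.3]
-0.03 174 [ 5.3 26.8]
-0.01 131 [-5.2  8.3]
0.01 25 [-13.4  13.4]
0.13 52 [  3.4 -53.2]
0.15 51 [  4.  -63.1]
0.17 50 [  4.1 -72.6]
0.19 42 [  4.4 -81.7]
0.21 34 [  3.9 -91.6]
0.23 28 [   3.7 -101.4]
0.25 10 [   3.3 -109.1]
far [ 0.5897 -0.0472  0.0539] 0.2894387786032842
wrist 15286
-0.03 18 [ 9.  17.4]
-0.01 2071 [-2.5 22. ]
0.01 3429 [-2.1  8.9]
0.03 2559 [-2.1  1.3]
0.05 2387 [-2.1 -8.2]
0.07 2087 [ -1.7 -17.3]
0.09 1097 [ -1.7 -32.4]
0.11 1013 [ -1.2 -41.8]
0.13 625 [ -1.7 -49.9]
far [ 0.5239 -0.1884  0.2552] 0.13401834476903834
scene 1670
-0.01 16 [17.8 -8.6]
0.01 37 [-15.4  -2.7]
0.03 230 [2.5 2.3]
0.05 250 [ 1.7 -6.7]
0.07 236 [  2.1 -16.2]
0.09 138 [  0.2 -30.4]
0.11 121 [  0.2 -40. ]
0.13 115 [  0.5 -50.3]
0.15 110 [  0.5 -59.3]
0.17 110 [  0.7 -69. ]
0.19 108 [  1.1 -78.6]
0.21 90 [  0.6 -88.9]
0.23 75 [  0.8 -98.7]
0.25 34 [   1.  -106.3]
far [ 0.5595 -0.0764  0.208 ] 0.2513186906628949
```

Measured pitch is 25.9°, with only about 1 mm of room under the lip. I'll go back to the pipe for about 3° more.

Request:
carry_out(increments=[{"hand":0,"travel":[0.02,0,0.04],"twist":-0.12},{"hand":0,"travel":[0.04,0,0.1],"twist":-0.32},{"hand":0,"travel":[0.07,0.01,0.16],"twist":-0.52},{"hand":0,"travel":[0.082,0.02,0.2],"twist":-0.617},{"hand":0,"travel":[0.082,0.02,0.236],"twist":-0.617}])

```text
t: 10.02
ee_pos: [0.5112, -0.3, 0.4155]
orientation: [[0.639, 0.77, -0.0], [0.77, -0.639, -0.002], [-0.001, 0.001, -1.0]]
force: [-0.0, -0.1, -4.6]
opening: 0.283
finger_force: 30.0
```

Request:
carry_out(increments=[{"hand":0,"travel":[0,0,0],"twist":0},{"hand":0,"travel":[-0.01,-0.01,-0.04],"twist":0.1},{"hand":0,"travel":[-0.04,-0.02,-0.1],"twist":0.3},{"hand":0,"travel":[-0.06,-0.02,-0.16],"twist":0.5},{"hand":0,"travel":[-0.082,-0.02,-0.22],"twist":0.617}])

```text
t: 10.65
ee_pos: [0.4684, -0.3107, 0.3029]
orientation: [[0.359, 0.933, 0.0], [0.933, -0.359, -0.0], [0.0, 0.0, -1.0]]
force: [0.1, 0.7, -3.3]
opening: 0.289
finger_force: 30.0
```

```bash
cat >> h.py <<'E'
C=np.array([.6232,-.0265]); bx=np.array([1,-.0208]); by=np.array([.0208,1])
def tobay(P): D=np.asarray(P)[...,:2]-C; return np.stack([D@bx,D@by],-1)
def meas(n="scene",zmin=.05):
    s=env.sense(); g=s["ee_pos"]+[0,0,.019]; print(s["t"],"grasp bay",tobay(g)*1e3,g[2]*1e3,"force",s["force"],"q",s["q"],"f",s["finger_force"])
    p,d=vision.grab_frame(n);W=cloud(n,d)
    D=W-g; h=s["orientation"][:2,0]; a=D[...,:2]@h; l=D[...,:2]@np.array([-h[1],h[0]])
    print("heading bay yaw",90-np.degrees(np.arctan2(h[1],h[0]))-1.2)
    m=(d>0)&(abs(l)<.03)&(a>.09)&(a<.3)&(D[...,2]<-a*.1+.03)&(D[...,2]>-a*.8-.03)&(W[...,2]>zmin)
    c=np.polyfit(a[m],D[...,2][m],1)
    for _ in range(3):
        m&=abs(np.polyval(c,a)-D[...,2])<.008; c=np.polyfit(a[m],D[...,2][m],1)
    cl=np.polyfit(a[m],l[m],1); print(n,m.sum(),"slope,off",c,"lat",cl,"a max",a[m].max(),"end l", np.polyval(cl,.245))
    # axis ~ 5.5mm below visible surface
    at=a[m].max(); tip=g+np.r_[at*h+np.polyval(cl,at)*np.array([-h[1],h[0]]),np.polyval(c,at)-.0055]
    print("tip bay",tobay(tip)*1e3,tip[2]*1e3); return p,d,W
E
python3 - <<'E'
from h import *
np.set_printoptions(precision=4,suppress=True)
p,d,W=meas("scene"); meas("side")
E
```

```text
10.65 grasp bay [-148.8943 -287.373 ] 321.8729120795955 force [ 0.066   0.6634 -3.3192] q [-24.5336  15.2435  65.3837  88.5737 -13.8845  85.0921  20.2092] f 30.000209044665098
heading bay yaw 19.864939487918267
scene 507 slope,off [-0.6136  0.0167] lat [ 0.0365 -0.003 ] a max 0.22306717930254427 end l 0.0059355485747879504
tip bay [-77.879  -75.7986] 196.21407930904581
10.7 grasp bay [-151.4387 -286.9856] 318.3502509584954 force [-1.2721 -1.8307 -6.7168] q [-24.5513  15.199   65.3767  89.0263 -13.7927  84.948   20.341 ] f 30.0178362429142
heading bay yaw 19.808633619561167
side 43 slope,off [-0.8133  0.0477] lat [ 0.1155 -0.0165] a max 0.20806932579179857 end l 0.011832685931041507
tip bay [-88.0058 -88.6295] 191.3001134475775
```

Request:
carry_out(increments=[{"hand":0,"travel":[0,0.02,-0.08],"twist":-0.03},{"hand":0,"travel":[0.02,0.06,-0.16],"twist":-0.07},{"hand":0,"travel":[0.06,0.1,-0.2],"twist":-0.07},{"hand":0,"travel":[0.1,0.12,-0.2],"twist":-0.07},{"hand":0,"travel":[0.1,0.12,-0.2],"twist":-0.07}])

```text
t: 11.38
ee_pos: [0.5211, -0.2494, 0.2047]
orientation: [[0.394, 0.919, 0.0], [0.919, -0.394, -0.001], [-0.001, 0.001, -1.0]]
force: [-0.6, -0.7, -2.8]
opening: 0.282
finger_force: 30.0
```

Run:
```python
from h import *
np.set_printoptions(precision=4,suppress=True)
p,d,W=meas("scene",.068); cv2.imwrite("pics/s6.png",p[:,:,::-1])
p,d,W=meas("side",.068); cv2.imwrite("pics/side6.png",p[:,:,::-1])
```

```text
11.375 grasp bay [ -97.4567 -225.0094] 223.71312983335304 force [-0.6052 -0.6512 -2.8309] q [-27.4805  21.5363  61.2987  95.0862 -19.437   74.9949  14.0406] f 29.990820195525885
heading bay yaw 22.001861145067128
scene 567 slope,off [-0.5846  0.0122] lat [0.009  0.0008] a max 0.24048756023406245 end l 0.0029903196942705056
tip bay [-10.0443  -0.8955] 89.8246483147279
11.425 grasp bay [ -98.6801 -226.3501] 223.89455246713072 force [-1.1875 -0.9306 -3.3099] q [-27.4474  21.4574  61.396   95.1594 -19.3664  74.9866  14.07  ] f 29.990732241421938
heading bay yaw 22.101378731790167
side 104 slope,off [-0.6284  0.0173] lat [ 0.0266 -0.0018] a max 0.2386119722863469 end l 0.004723232929721721
tip bay [-13.0709  -3.5227] 85.76772732479634
```

View pics/s6.png

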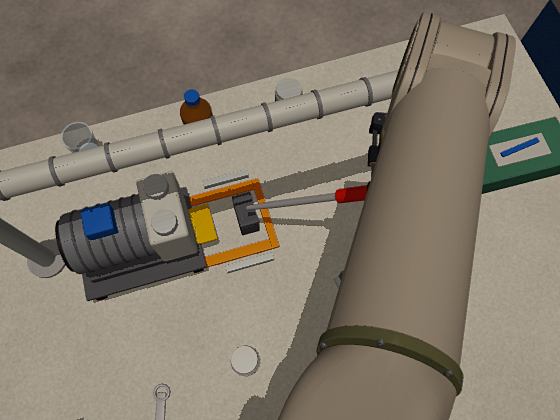

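The scene view shows the shank tip over the block at (248,207), with the pitch as planned. Now I insert along the bar's axis.

Request:
carry_out(increments=[{"hand":0,"travel":[0.02,0.018,-0.03],"twist":0},{"hand":0,"travel":[0.032,0.031,-0.051],"twist":0},{"hand":0,"travel":[0.045,0.064,-0.073],"twist":0},{"hand":0,"travel":[0.059,0.097,-0.094],"twist":0},{"hand":0,"travel":[0.059,0.097,-0.094],"twist":0}])

```text
t: 12.1
ee_pos: [0.5488, -0.1996, 0.1562]
orientation: [[0.392, 0.92, -0.001], [0.92, -0.392, 0.001], [0.0, -0.002, -1.0]]
force: [0.4, -0.3, -2.6]
opening: 0.285
finger_force: 30.0
```

Run:
```python
from h import *
np.set_printoptions(precision=4,suppress=True)
p,d,W=meas("scene",.064); cv2.imwrite("pics/s7.png",cv2.resize(p[150:270,170:370,::-1],(800,480),interpolation=cv2.INTER_CUBIC))
p,d,W=meas("side",.064); cv2.imwrite("pics/side7.png",cv2.resize(p[150:270,200:400,::-1],(800,480),interpolation=cv2.INTER_CUBIC))
```

```text
12.1 grasp bay [ -70.7792 -174.6149] 175.1588721645186 force [ 0.3609 -0.3229 -2.5901] q [-30.1192  25.089   58.4985  97.415  -22.5709  70.4285  10.6674] f 29.99442882835865
heading bay yaw 21.892736614259565
scene 224 slope,off [-0.5003  0.0011] lat [-0.0314  0.0069] a max 0.18801557686129536 end l -0.0007950844544369886
tip bay [-1.5551  0.2398] 76.729858948696
12.15 grasp bay [ -71.0878 -176.3042] 175.96006698286328 force [ 0.0939 -0.5675 -2.3963] q [-30.0533  25.0477  58.5965  97.3851 -22.5288  70.4425  10.6961] f 29.994530528783798
heading bay yaw 21.9937186144135
side 27 slope,off [ 0.3728 -0.1603] lat [ 0.1825 -0.0297] a max 0.2999298936214826 end l 0.01506236168579474
tip bay [ 18.0371 111.2428] 122.02916922916377
```

View pics/s7.png

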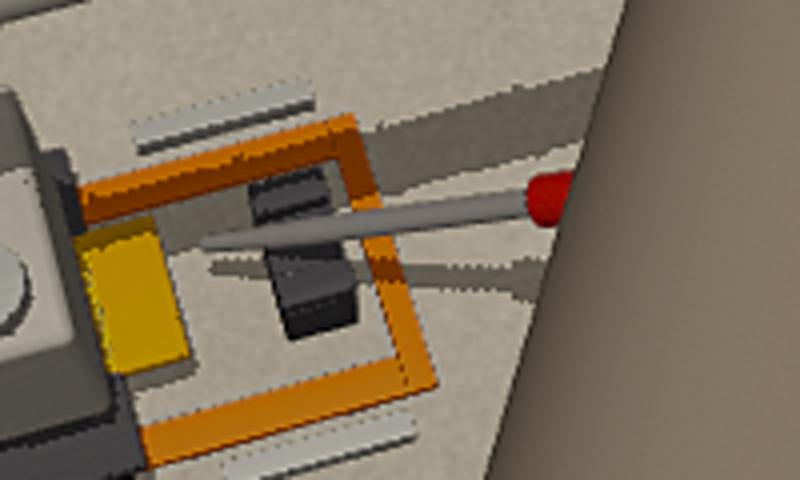

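The tip shows at crop (205,243), past the block and just short of the lip, towards the lip's far-x side. I'll read the depth along the shank.

Run:
```python
from h import *
np.set_printoptions(precision=1,suppress=True)
p,d=vision.grab_frame("scene");W=cloud("scene",d)
for c in range(219,300,5):
    col=W[190:225,c]; b=tobay(col)*1e3; z=col[:,2]*1e3
    # shank: between table and cheek; pick local max z
    k=np.argmax(z); print(c,190+k,b[k],z[k], "|",p[190+k,c])
```

```text
219 194 [68.2 43.8] 11.026503492496008 | [111  49   0]
224 223 [-351.7   48.1] 1005.2666676962942 | [165 155 138]
229 217 [-351.7   48.1] 1005.2666676962942 | [95 88 78]
234 207 [ 8.  22.1] 68.48889328607687 | [119 112 108]
239 209 [-0.6 13.8] 72.63276737510526 | [109 103  99]
244 205 [-351.7   48.1] 1005.2666676962942 | [106 101  96]
249 202 [-351.7   48.1] 1005.2666676962942 | [68 63 65]
254 204 [ -6.2 -16.6] 92.26959279047642 | [114 109 105]
259 206 [-15.  -24.4] 97.49540635339504 | [116 110 106]
264 204 [-16.7 -34.2] 105.55018733457221 | [119 114 109]
269 204 [-20.8 -43.1] 109.15286982794592 | [117 111 107]
274 201 [-19.1 -53.7] 113.23351209903664 | [108 103  99]
279 201 [-24.4 -62. ] 120.22150738185633 | [115 109 106]
284 200 [-26.4 -71.3] 123.76326933402105 | [110 105 101]
289 190 [-351.7   48.1] 1005.2666676962942 | [103  96  84]
294 201 [-37.8 -87.3] 134.78247278533783 | [116 110 106]
299 200 [-40.6 -95.9] 140.65871934791176 | [119 113 107]
```

Request:
carry_out(increments=[{"hand":0,"travel":[0.003,0.006,-0.015],"twist":0},{"hand":0,"travel":[0.012,0.03,-0.03],"twist":0},{"hand":0,"travel":[0.02,0.05,-0.042],"twist":0},{"hand":0,"travel":[0.034,0.083,-0.063],"twist":0},{"hand":0,"travel":[0.034,0.083,-0.063],"twist":0}])

```text
t: 12.88
ee_pos: [0.5657, -0.1581, 0.1245]
orientation: [[0.392, 0.92, -0.002], [0.92, -0.392, 0.001], [0.0, -0.002, -1.0]]
force: [-0.3, 0.2, -2.6]
opening: 0.281
finger_force: 30.0
```

Run:
```python
from h import *
np.set_printoptions(precision=1,suppress=True)
s=env.sense();g=s["ee_pos"]+[0,0,.019];print(s["t"],tobay(g)*1e3,g[2]*1e3,s["force"],s["q"])
p,d=vision.grab_frame("scene");W=cloud("scene",d);cv2.imwrite("pics/s8.png",cv2.resize(p[150:270,150:350,::-1],(800,480),interpolation=cv2.INTER_CUBIC))
for c in range(209,300,5):
    col=W[190:230,c]; b=tobay(col)*1e3; z=col[:,2]*1e3; z=np.where((z<200),z,0)
    k=np.argmax(z); print(c,190+k,b[k],z[k], "|",p[190+k,c])
p,d=vision.grab_frame("side");cv2.imwrite("pics/side8.png",cv2.resize(p[150:270,200:400,::-1],(800,480),interpolation=cv2.INTER_CUBIC))
```

```text
12.875 [ -54.7 -132.8] 143.54176496671772 [-0.3  0.2 -2.6] [-32.7  27.4  56.6  98.8 -24.6  67.4   7.6]
209 229 [-15.9  82.4] 48.45572165046552 | [178 137   0]
214 229 [-18.6  72.7] 47.73986189454682 | [113  77   0]
219 212 [15.3 53.9] 44.66379885448835 | [117 110 106]
224 211 [12.3 43.5] 50.24589188553019 | [119 113 108]
229 210 [ 8.6 33.3] 58.036827183279186 | [119 114 109]
234 198 [28.6 17. ] 64.12566686968846 | [39 37 37]
239 210 [-1.6 14.2] 69.89221791409284 | [115 110 104]
244 209 [-4.   4.2] 74.29329155785858 | [117 111 108]
249 206 [-3.2 -6.7] 81.0286322057796 | [117 112 107]
254 208 [-12.1 -14.7] 86.47398331459655 | [116 111 107]
259 206 [-12.8 -24.9] 91.69063974093983 | [120 113 109]
264 205 [-16.2 -34.2] 98.70063126051343 | [118 114 108]
269 206 [-22.5 -42.6] 102.99654942480352 | [116 110 106]
274 202 [-18.2 -54. ] 105.52070551791037 | [97 92 84]
279 190 [-177.7  -10. ] 0.0 | [79 69 59]
284 190 [-184.6  -12.6] 0.0 | [97 86 72]
289 190 [-188.7  -16. ] 0.0 | [107  95  79]
294 190 [-192.6  -19.3] 0.0 | [114 102  86]
299 190 [-194.5  -23.3] 0.0 | [120 107  89]
```

View pics/s8.png

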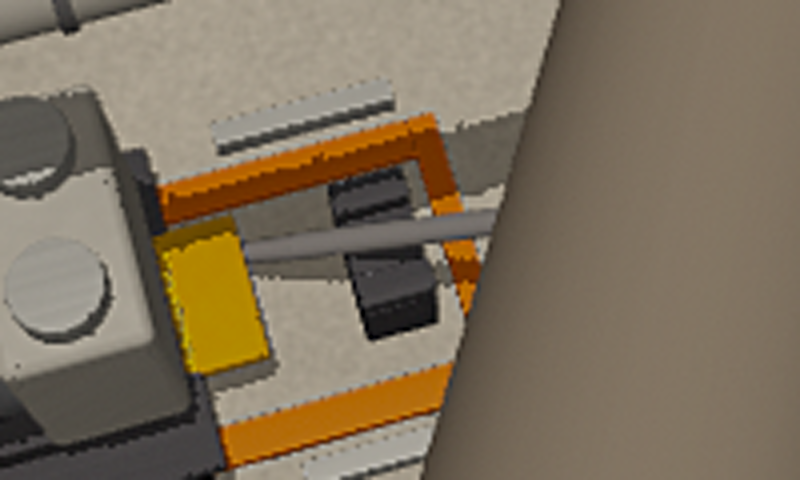

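The shank now runs in under the far part of the lip, with the lip edge at crop (250,250), and there's no stray force. Next I press down along the arc.

Request:
carry_out(increments=[{"hand":0,"travel":[-0.006,-0.014,-0.03],"twist":0},{"hand":0,"travel":[-0.0115,-0.027,-0.06],"twist":0},{"hand":0,"travel":[-0.015,-0.036,-0.09],"twist":0},{"hand":0,"travel":[-0.015,-0.036,-0.09],"twist":0}])

```text
t: 13.48
ee_pos: [0.5582, -0.1794, 0.0805]
orientation: [[0.396, 0.918, 0.002], [0.918, -0.396, 0.001], [0.001, 0.001, -1.0]]
force: [1.2, 5.6, 9.4]
opening: 0.286
finger_force: 29.8
```

```bash
cat >> h.py <<'E'
def status(tag):
    s=env.sense();g=s["ee_pos"]+[0,0,.019];print(s["t"],"g",tobay(g)*1e3,g[2]*1e3,"F",s["force"],"T",s["torque"],s["opening"])
    for n in ["scene","side"]:
        p,d=vision.grab_frame(n);W=cloud(n,d);hsv=cv2.cvtColor(p,cv2.COLOR_RGB2HSV).astype(int)
        B=tobay(W)*1e3;Z=W[...,2]*1e3
        m=(hsv[...,0]>20)&(hsv[...,0]<32)&(hsv[...,1]>180)&(d>0)&(Z>30)&(Z<90)&(abs(B[...,0])<60)&(abs(B[...,1]-85)<50)
        if m.sum()>30:
            y=B[...,1][m];z=Z[m]; print(n,"yellow",m.sum(),"y",np.percentile(y,[2,98]),"z",np.polyval(np.polyfit(y,z,1),[70,100]),"x",np.percentile(B[...,0][m],[2,98]))
        o=(hsv[...,0]>6)&(hsv[...,0]<17)&(hsv[...,1]>200)&(d>0)&(Z<25)&(abs(B[...,0])<55)&(abs(B[...,1]+35)<60)
        if o.sum()>10: print(n,"crosspiece y",np.percentile(B[...,1][o],[5,50,95]),o.sum())
        cv2.imwrite(f"pics/{tag}_{n}.png",cv2.resize(p[140:290,140:340,::-1],(800,600),interpolation=cv2.INTER_CUBIC))
E
python3 - <<'E'
from h import *
np.set_printoptions(precision=1,suppress=True)
status("L1")
E
```

```text
13.475 g [ -61.8 -154.2] 99.49333588022643 F [1.2 5.6 9.4] T [ 0.9 -0.2 -0. ] 0.28584801805053794
scene yellow 758 y [ 74.2 114.9] z [51.2 50.7] x [-36.3  39. ]
scene crosspiece y [-45.7 -39.1 -31.9] 144
side yellow 359 y [ 69.7 106. ] z [49.  48.6] x [-38.8  35.4]
```

Request:
carry_out(increments=[{"hand":0,"travel":[-0.002,-0.006,-0.025],"twist":0},{"hand":0,"travel":[-0.003,-0.009,-0.045],"twist":0},{"hand":0,"travel":[-0.003,-0.01,-0.064],"twist":0},{"hand":0,"travel":[-0.003,-0.01,-0.064],"twist":0}])

```text
t: 14.08
ee_pos: [0.5567, -0.1853, 0.0491]
orientation: [[0.397, 0.918, 0.002], [0.918, -0.397, -0.001], [0.0, 0.002, -1.0]]
force: [-0.1, 1.6, 10.9]
opening: 0.283
finger_force: 29.2
```

Run:
```python
from h import *
np.set_printoptions(precision=1,suppress=True)
status("L2")
```

```text
14.075 g [ -63.2 -160.2] 68.08542027713482 F [-0.1  1.6 10.9] T [0.4 0.1 0.1] 0.2829846968585333
scene yellow 730 y [ 76.  116.5] z [61.3 59.5] x [-36.9  38.5]
scene crosspiece y [-17.   -6.   -2.2] 13
side yellow 417 y [ 71.3 114.3] z [59.  57.5] x [-39.1  35.7]
side crosspiece y [-18.6 -11.6  -8.3] 20
```

View pics/L2_scene.png

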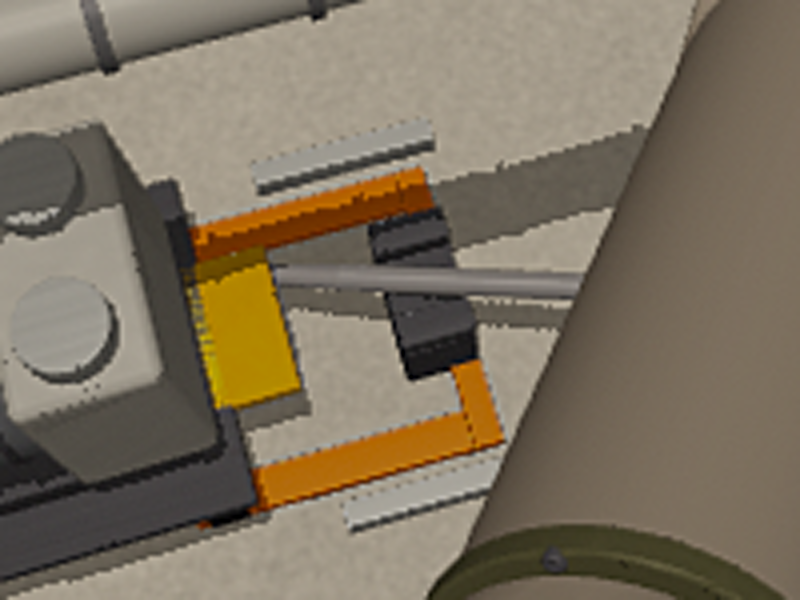

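The fork has slid in: its cross piece has vanished behind the block at about (440,300) and the prongs are under the foot. Now I lower the pump gently.

Request:
carry_out(increments=[{"hand":0,"travel":[0,0.001,0.008],"twist":0},{"hand":0,"travel":[0.001,0.002,0.016],"twist":0},{"hand":0,"travel":[0.001,0.003,0.024],"twist":0},{"hand":0,"travel":[0.002,0.005,0.032],"twist":0},{"hand":0,"travel":[0.002,0.006,0.038],"twist":0}])

```text
t: 14.8
ee_pos: [0.5569, -0.1823, 0.0679]
orientation: [[0.397, 0.918, 0.001], [0.918, -0.397, -0.001], [-0.001, 0.001, -1.0]]
force: [0.5, -2.0, 1.6]
opening: 0.28
finger_force: 29.5
```

Run:
```python
from h import *
np.set_printoptions(precision=1,suppress=True)
status("L3")
```

```text
14.8 g [ -63.  -157.2] 86.87383754166578 F [ 0.5 -2.   1.6] T [-0.6 -0.1  0.1] 0.2800867156469209
scene yellow 758 y [ 75.  115.8] z [55.6 54.7] x [-36.   38.7]
scene crosspiece y [-16.9  -6.   -2.2] 13
side yellow 378 y [ 70.5 110.1] z [53.5 52.4] x [-38.4  36.6]
```

Request:
carry_out(increments=[{"hand":0.4,"travel":[0,0,0],"twist":0},{"hand":0.7,"travel":[0,0,0],"twist":0},{"hand":0.8,"travel":[0,0,0],"twist":0},{"hand":0.8,"travel":[0,0,0],"twist":0},{"hand":0.8,"travel":[0,0,0],"twist":0}])

```text
t: 15.52
ee_pos: [0.5573, -0.1807, 0.0678]
orientation: [[0.395, 0.919, 0.0], [0.919, -0.395, 0.0], [0.0, 0.0, -1.0]]
force: [0.4, 0.8, -0.2]
opening: 0.748
finger_force: 0.0
```

Run:
```python
from h import *
np.set_printoptions(precision=1,suppress=True)
status("L4"); i=vision.camera_info("wrist");p,d=vision.grab_frame("wrist");cv2.imwrite("pics/w4.png",p[:,:,::-1])
```

```text
15.525 g [ -62.7 -155.5] 86.75456273805558 F [ 0.4  0.8 -0.2] T [-0.1  0.1  0. ] 0.7476615547528852
scene yellow 767 y [ 75.  115.8] z [55.7 54.4] x [-36.1  39. ]
scene crosspiece y [-16.8 -12.5  -2. ] 11
side yellow 377 y [ 70.2 108.9] z [53.5 52.4] x [-38.5  36.7]
```

View pics/w4.png

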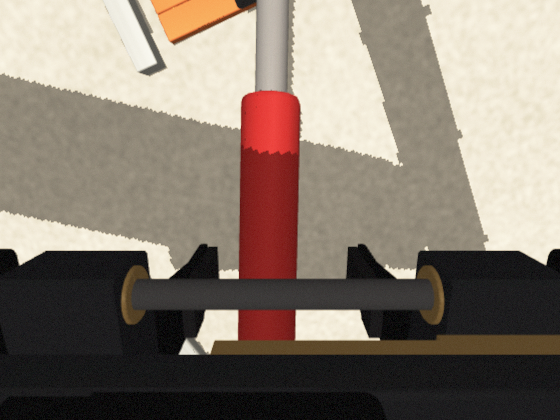

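The bar lies free between the open fingers, handle centred at about (270,220). I'll rise 55 mm, then back out to −x.

Request:
carry_out(increments=[{"hand":0.8,"travel":[0,0,0.03],"twist":0},{"hand":0.8,"travel":[0,0,0.08],"twist":0},{"hand":0.8,"travel":[0,0,0.12],"twist":0},{"hand":0.8,"travel":[-0.08,-0.02,0.14],"twist":0},{"hand":0.8,"travel":[-0.18,-0.04,0.18],"twist":0}])

```text
t: 16.3
ee_pos: [0.4668, -0.2014, 0.1586]
orientation: [[0.395, 0.919, -0.0], [0.919, -0.395, -0.001], [-0.001, 0.0, -1.0]]
force: [-0.1, 0.3, 3.5]
opening: 0.8
finger_force: 0.0
```

Request:
carry_out(increments=[{"hand":0.8,"travel":[-0.08,-0.02,0.08],"twist":0},{"hand":0.8,"travel":[-0.08,-0.02,0.08],"twist":0},{"hand":0.8,"travel":[-0.08,-0.02,0.08],"twist":0}])

```text
t: 16.68
ee_pos: [0.4274, -0.2109, 0.1987]
orientation: [[0.396, 0.918, 0.003], [0.918, -0.396, 0.004], [0.005, 0.002, -1.0]]
force: [0.5, 0.4, -1.0]
opening: 0.8
finger_force: 0.0
```

Run:
```python
from h import *
np.set_printoptions(precision=1,suppress=True)
status("L5"); p,d=vision.grab_frame("side");cv2.imwrite("pics/side9.png",p[:,:,::-1])
```

```text
16.675 g [-191.9 -188.4] 217.65667654620282 F [ 0.5  0.4 -1. ] T [-0.1  0.  -0. ] 0.799776629006188
scene yellow 760 y [ 74.8 115.5] z [55.4 54.5] x [-35.8  39.1]
scene crosspiece y [-17.   -6.   -2.1] 11
side yellow 123 y [ 75.1 114.6] z [52.7 52. ] x [-40.   -5.4]
```

View pics/side9.png

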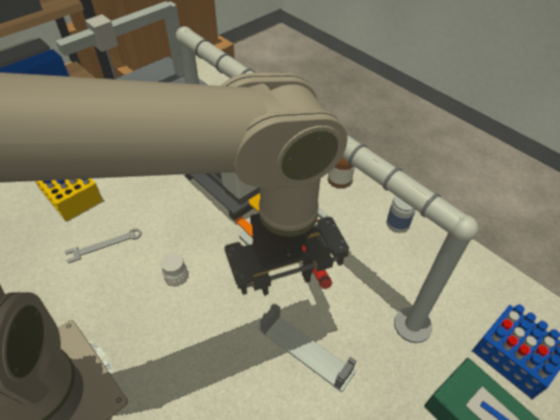

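The gripper is clear, the bar's handle rests at about (322,280), and the lip stays about 10 mm up on the shims. Handing in.

```bash
python3 -c "
from rig import workorder; print(workorder.finish_job())"
```

```text
the job is handed in; nothing more can be done
None
```

The job is handed in at about 17 s of the 48 s allowed: the fork is under the near foot, the lip sits about 10 mm up on the shims, and the bar is let go with the gripper clear. The hand-in gave no verdict.

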